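Start the ferment on the warming plate

ROBOT

A 6-joint arm with a two-finger parallel gripper is mounted at the origin on the work surface. World frame = base frame: x ahead of the robot, y to its left, z up, the work surface at z = 0. Lengths are in mm, angles in degrees, forces in N, time in s.
With the tool pointing down it reaches from about 300 to 850 mm from the base axis. Payload 4.2 kg.
Tool frame: the origin (TCP) lies on the centre line of the jaws, within the pads' length; the fingertips stand 11 mm ahead of it and the grasp point (between the pads) lies 8 mm behind it; z points along the fingers, y is the line along which they close (so a half turn about z gives the same grasp; the last joint's range is limited). The gripper opens to 91 mm and grips with 3 to 60 N. Pads are 32 mm wide; open, the fingers measure 118 mm over their backs; the gripper's body (76 mm by 178 mm) begins 60 mm behind the grasp point.
Start: joints at [70.646, 18.312, 89.639, -0, 72.044, -1.146], TCP at [179.677, 546.222, 224.976] pointing down, gripper open.
Joint ranges: [-177.97, 177.97], [-48.28, 115.42], [12.27, 149.76], [-77.06, 257.06], [2.81, 150.46], [-146.56, 146.56]. Speed limits (degrees/s): [147.25, 147.25, 180, 180, 180, 180].

INTERFACE

Orientations are given as [roll, pitch, yaw] about the fixed x, y, z axes, in that order (R = Rz(yaw) Ry(pitch) Rx(roll)).
In Python, from workcell import env, grab_frame, camera_model, models gives the robot as it stands.
- The arm moves only by the shell command python3 -m crank 'ROWS' [FORCE]. ROWS is text: rows parted by semicolons, each of 7 numbers parted by spaces: the closure, from -1 (fully open) to 1 (shut), so that 0 is half open, then the shift along the tool's x, y, z in mm, then the turn, a rotation vector about the tool's x, y, z in degrees. A call has 1 to 10 rows; each row shifts and turns the commanded pose from where the row before left it, along the tool's axes as they then stand; what a row does not reach is not made up. A row lasts 1/8 s, in which the tool goes at most 62.5 mm and 10.7 degrees, less where a joint would pass 70% of its speed; a pose out of reach is approached as far as the arm can. A call is refused whole if a number of a shift passes 62.5 or a number of a turn 10.7, either way. A call with a gripper value outside its range is refused whole. The fingers move at their own pace and stop on an object; FORCE is the grip in N (left out, the last holds). Time passes only in rows, so rows that do not move let the fingers close. It gives the time, the measured TCP pose, the force, the opening and the grip force at its end, in the units of the state.
- env.state(): the state, without advancing time (a new reading comes with each control period).
- grab_frame(name): name is "scene" or "top"; returns the picture (384x512x3 uint8, blue, green, red); there is no depth.
- camera_model(name): a dict with "K" (3x3 intrinsics, pixels), "R" (3x3) and "t" (3): a world point X has camera coordinates R X + t. Camera axes: x right, y down, z forward; pixel columns grow to the right and rows downward; lengths in mm; the calibration is good to about 2 mm. A picture is of the moment at which its call begins. camera_model takes no time and is no camera call.
- env.job_done(): hands the job in; it is judged then, once.
Trained networks look in the newest picture that a camera, given by its name, has taken for a name from the list of things; names that differ only in an ending like _2 or _b are one class to them, and where a whole thing is asked for, a point or a joint stands for the part that bears it (a point fixed in the world has none). Each returns a list of dicts, best first, with "p" (0 to 1); they miss things now and then, are a little off and sometimes report something else, mostly with a low value. They report only what shows in the picture. A call takes as long as a camera call.
- models.search_frame(name, camera): "point" ([x, y, z] in mm, in world coordinates, good to about 4 mm: the middle of the surface that is visible of it).
The state is a dict: "time_s": time; "qpos": joint angles; "qvel": joint speeds; "effort": joint torques, N m; "ee_pos": TCP position; "ee_rot": TCP orientation; "force": force on the tool from outside, world axes, zero at the start; "torque": the same for the moment, N m; "gripper_width": finger opening in mm; "gripper_force": force on a finger pad.
Only numpy, scipy, OpenCV 4.12 (cv2) and the standard library are available. Lean on these libraries where they do the work, as an engineer would, in place of code of your own. Each camera call takes 0.05 s, during which the arm holds its last target. There are 200 camera calls.

TASK

Get the ginger-beer starters going on the warming plate: close every bottle on it with one of the vented stoppers from the draining tray (the rest are spares), put the drilled bung in the neck of the big jug and the dial thermometer down through the bung, all pushed fully home, and set the heat wheel to 3. Keep the bottles and the jug upright on the plate and do not disturb the mug, sugar jar or pepper shaker.

Things in the scene. Friction and masses are not known exactly. Their poses are not given: they have to be found in the camera images.
- warmer: electric warming plate, fixed: steel plate 280 mm (its x) by 405 mm (its y), top 20 mm above the counter, in a black tray; a grey control head 43 mm high at its -y end (y -213 to -323 mm) holds the heat wheel. Origin: on the counter under the plate's middle. At yaw 0 x points away from the robot, y to its left
- heat (a joint): angle (rad) of the white heat wheel in the control head: 0.4 a setting, 0 = setting 0, 2.0 = setting 5 (end stops). Rolling the wheel's top in the warmer's +x (away from the robot) raises it. Stays where left; light friction (0.02 N m), no clicks. Rim marks: a line for 0, then 1 to 5 pips; the uppermost mark, between two index lines on the deck, is the setting
- wheel_top (a point): uppermost point of the heat wheel's rim, mid-width, 66 mm above the counter, at (0, -268) mm in the warmer's frame, axes as the warmer's. The wheel has radius 30 mm, width 24 mm, its axle 30 mm under this point along the warmer's y; it stands 23 mm out of its slot in the deck
- bottle1: small amber glass bottle, full, open, loose on the plate: 74 mm in diameter to 82 mm height, then shoulders and an upright neck up to the rim at 140 mm; neck bore 25 mm in diameter and 42 mm deep, 30 mm outside. About 0.5 kg. Origin: centre of its underside, z up its axis; some of the five bottles may be absent
- bottle2: small amber glass bottle, full, open, loose on the plate: 74 mm in diameter to 82 mm height, then shoulders and an upright neck up to the rim at 140 mm; neck bore 25 mm in diameter and 42 mm deep, 30 mm outside. About 0.5 kg. Origin: centre of its underside, z up its axis; some of the five bottles may be absent
- bottle3: small amber glass bottle, full, open, loose on the plate: 74 mm in diameter to 82 mm height, then shoulders and an upright neck up to the rim at 140 mm; neck bore 25 mm in diameter and 42 mm deep, 30 mm outside. About 0.5 kg. Origin: centre of its underside, z up its axis; some of the five bottles may be absent
- bottle4: small amber glass bottle, full, open, loose on the plate: 74 mm in diameter to 82 mm height, then shoulders and an upright neck up to the rim at 140 mm; neck bore 25 mm in diameter and 42 mm deep, 30 mm outside. About 0.5 kg. Origin: centre of its underside, z up its axis; some of the five bottles may be absent
- bottle5: small amber glass bottle, full, open, loose on the plate: 74 mm in diameter to 82 mm height, then shoulders and an upright neck up to the rim at 140 mm; neck bore 25 mm in diameter and 42 mm deep, 30 mm outside. About 0.5 kg. Origin: centre of its underside, z up its axis; some of the five bottles may be absent
- jug: large amber glass jug, full, open, loose on the plate: 104 mm in diameter to 105 mm height, then shoulders and an upright neck up to the rim at 175 mm; neck bore 34 mm in diameter, 40 mm outside, free depth 95 mm. About 1.3 kg. Origin: centre of its underside, z up its axis
- tray: steel draining tray, fixed to the counter, 198 x 223 mm with a low rim (10 mm), its floor 4 mm above the counter. Origin: on the counter under its middle. Over its corner at (52, 64) mm stands a bracket: a round steel plate of 36 mm diameter, its top 90 mm above the counter, with an 11 mm hole from which the thermometer hangs; its leg is on the +y side
- stopper1: white vented silicone stopper for a bottle, standing on the tray, plug down, 48 mm high, 22 g: a tapered plug 24 mm long (diameter 18 mm at the foot, 22 mm at the top) under a solid domed cap 30 mm in diameter, 24 mm high, whose flat underside rests on the bottle's rim when home. Six alike; one or more are spare. Origin: centre of the plug's foot, z up
- stopper2: white vented silicone stopper for a bottle, standing on the tray, plug down, 48 mm high, 22 g: a tapered plug 24 mm long (diameter 18 mm at the foot, 22 mm at the top) under a solid domed cap 30 mm in diameter, 24 mm high, whose flat underside rests on the bottle's rim when home. Six alike; one or more are spare. Origin: centre of the plug's foot, z up
- stopper3: white vented silicone stopper for a bottle, standing on the tray, plug down, 48 mm high, 22 g: a tapered plug 24 mm long (diameter 18 mm at the foot, 22 mm at the top) under a solid domed cap 30 mm in diameter, 24 mm high, whose flat underside rests on the bottle's rim when home. Six alike; one or more are spare. Origin: centre of the plug's foot, z up
- stopper4: white vented silicone stopper for a bottle, standing on the tray, plug down, 48 mm high, 22 g: a tapered plug 24 mm long (diameter 18 mm at the foot, 22 mm at the top) under a solid domed cap 30 mm in diameter, 24 mm high, whose flat underside rests on the bottle's rim when home. Six alike; one or more are spare. Origin: centre of the plug's foot, z up
- stopper5: white vented silicone stopper for a bottle, standing on the tray, plug down, 48 mm high, 22 g: a tapered plug 24 mm long (diameter 18 mm at the foot, 22 mm at the top) under a solid domed cap 30 mm in diameter, 24 mm high, whose flat underside rests on the bottle's rim when home. Six alike; one or more are spare. Origin: centre of the plug's foot, z up
- stopper6: white vented silicone stopper for a bottle, standing on the tray, plug down, 48 mm high, 22 g: a tapered plug 24 mm long (diameter 18 mm at the foot, 22 mm at the top) under a solid domed cap 30 mm in diameter, 24 mm high, whose flat underside rests on the bottle's rim when home. Six alike; one or more are spare. Origin: centre of the plug's foot, z up
- bung: white drilled bung for the jug, standing on the tray, plug down, 48 mm high, 45 g: a tapered plug 26 mm long (diameter 25 mm at the foot, 31 mm at the top) under a flat-topped head 38 mm in diameter, 22 mm high (rests on the jug's rim when home); a 9 mm hole down its axis, countersunk to 14 mm at the top. Origin: centre of the plug's foot, z up
- thermometer: dial thermometer of steel: a stem 80 mm long and 5.4 mm thick with a pointed tip, then a hub 19 mm in diameter and 20 mm high, then a round dial 40 mm in diameter and 12 mm thick facing up, 112 mm in all, 45 g. It hangs upright by the hub's underside in the bracket of the tray. Origin: the tip of the stem, z up along the stem to the dial
- mug: blue mug, 80 mm in diameter, 88 mm high, a bystander. Origin: centre of its underside
- sugar: sugar jar, 68 mm in diameter, 85 mm high, a bystander. Origin: centre of its underside
- shaker: wooden pepper shaker, 42 mm in diameter, 71 mm high, a bystander. Origin: centre of its underside

How it is judged:
By the outcome, as a careful person would: the job done as asked, in the order asked, and still so for the second after the job is handed in, with the robot touching nothing.
Of bottle1, bottle2, bottle3, bottle4, bottle5 only 3 to 5 are there at a start; the rules pass over those that are not, and their reading is None.
At some moment in a run one of bottle1, bottle2, bottle3, bottle4, bottle5, jug may be knocked a few centimetres aside while the robot is not near it.
It also fails if it takes over 210 s, if anything falls off the work surface, if the arm or the gripper's body presses on something with over 40 N, if the wrist force passes 120 N, or if a joint passes its speed limit or range.

## Working session

There is one attempt and no reset: what is moved stays moved. The work goes in short steps, Python scripts to look and compute and a shell command to move; the robot and the scene stay as the last step left them, time stands still between calls to the robot, and variables do not carry over. Pictures are saved under pics/ and viewed, at most 14 in all, crops included, and the job is handed in when it is done.

```bash
ls; mkdir -p pics; python3 - <<'E'
from workcell import env, grab_frame, camera_model, models
import cv2
for c in ("scene","top"):
    cv2.imwrite(f"pics/{c}0.png",grab_frame(c))
    m=camera_model(c); print(c,m["K"],m["R"],m["t"])
    for n in ("bottle1","jug","stopper1","bung","thermometer","tray","warmer","wheel_top","mug","sugar","shaker"):
        print(n,[(d["point"] if isinstance(d["point"],list) else [round(float(v)) for v in d["point"]],round(float(d["p"]),2)) for d in models.search_frame(n,c)])
print(env.state())
E
```

```text
pics
scene [[363.48466769   0.         263.05170329]
 [  0.         363.48466769 191.67861644]
 [  0.           0.           1.        ]] [[-8.36533543e-01  5.47915713e-01  6.18333110e-05]
 [ 4.12345437e-01  6.29625132e-01 -6.58440152e-01]
 [-3.60808637e-01 -5.50781777e-01 -7.52633086e-01]] [ 428.56467614 -161.03233605 1281.43609384]
bottle1 [([650.6, 80.0, 104.8], 0.9), ([551.2, -36.4, 101.7], 0.76), ([549.8, 78.6, 106.4], 0.59), ([696.2, 315.2, 85.9], 0.59)]
jug [([659.4, -139.0, 129.1], 0.95), ([693.4, 314.1, 84.1], 0.55), ([551.4, -36.6, 102.7], 0.41)]
stopper1 [([376.2, 325.4, 47.3], 0.73), ([435.3, 312.3, 50.2], 0.7), ([387.0, 375.2, 50.1], 0.68), ([525.6, 393.5, 50.0], 0.65), ([447.1, 360.8, 46.8], 0.62), ([511.7, 338.2, 52.3], 0.59)]
bung [([502.1, 292.0, 55.9], 0.69)]
thermometer [([394.0, 418.6, 121.2], 0.84)]
tray [([449.3, 374.7, 8.4], 0.98)]
warmer [([629.6, -60.8, 19.5], 0.91), ([522.0, 394.0, 49.4], 0.69)]
wheel_top [([630.2, -56.8, 15.6], 0.95)]
mug [([352.4, -421.0, 57.0], 0.78)]
sugar [([695.3, 316.2, 82.1], 0.87), ([398.1, 420.8, 125.5], 0.27)]
shaker [([332.0, -21
[... 1005 characters left out ...]
323.9, -215.4, 69.6], 0.4)]
{'time_s': 1.2, 'qpos': array([ 7.06438362e+01,  1.83130110e+01,  8.96398725e+01, -1.30047505e-03,
        7.20429940e+01, -1.14696227e+00]), 'qvel': array([ 0.00834011, -0.00316957,  0.06505938, -0.02770183,  0.02943594,
       -0.05094337]), 'effort': array([-7.49264000e-04, -4.12356734e+01, -2.32237655e+01,  7.23722088e-02,
        3.77160672e-02, -2.33842002e-05]), 'ee_pos': array([179.70132537, 546.21441092, 224.9588556 ]), 'ee_rot': array([1.79995903e+02, 1.31942713e-03, 1.61791199e+02]), 'force': array([-0.51549791, -0.04747249, -0.71325919]), 'torque': array([-0.03513799,  0.0111029 ,  0.02320407]), 'gripper_force': 0.0, 'gripper_width': 91.10236875907718}
```

View pics/scene0.png

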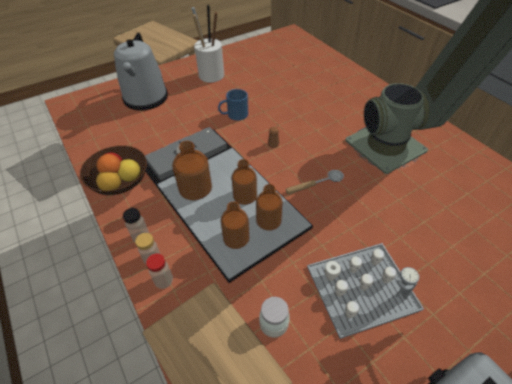

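View pics/top0.png

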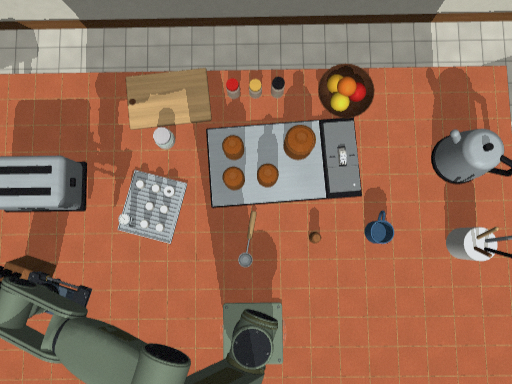

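Scene: 3 bottles at top-view px (233,147), (233,178), (267,175), jug (299,142), wheel (342,155), tray around (152,206). Now a closer look for segmentation.

```bash
python3 - <<'E'
import cv2,numpy as np
a=cv2.imread("pics/top0.png");b=cv2.imread("pics/scene0.png")
z=lambda im,x,y,w,h:cv2.resize(im[y:y+h,x:x+w],(400,300),interpolation=cv2.INTER_CUBIC)
cv2.imwrite("pics/crop0.png",np.vstack([np.hstack([z(a,110,165,80,60*1),z(b,305,245,120,90)]),np.hstack([z(a,205,118,160,90)[:300],z(b,150,125,160,120)])]))
E
```

```text
(no output)
```

View pics/crop0.png

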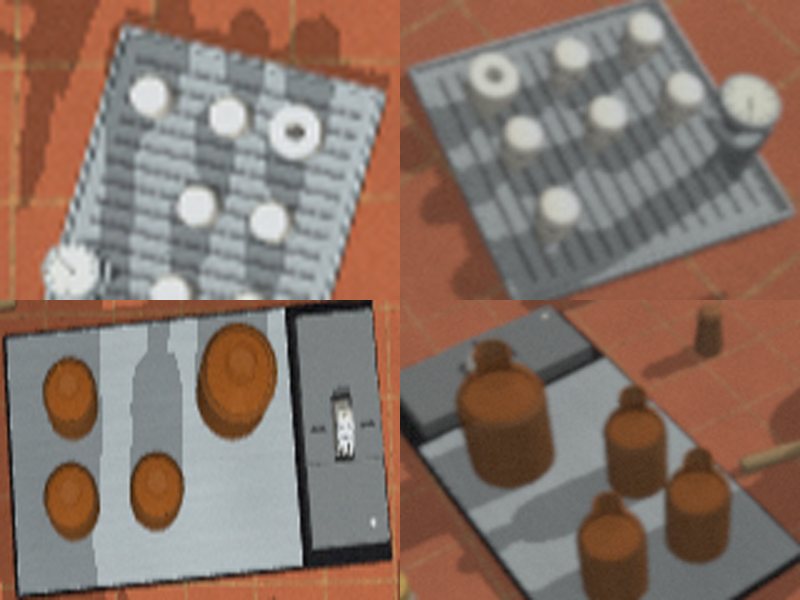

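```bash
cat > h.py <<'E'
import cv2,numpy as np
from scipy.optimize import minimize
from workcell import env,grab_frame,camera_model,models
CM={c:camera_model(c) for c in("scene","top")}
def proj(c,P):
    m=CM[c];q=(m["R"]@np.asarray(P,float).T).T+m["t"];u=(m["K"]@q.T).T;return u[:,:2]/u[:,2:]
T=np.linspace(0,2*np.pi,40,endpoint=False)
def ring(x,y,r,z):return np.c_[x+r*np.cos(T),y+r*np.sin(T),np.full(40,z)]
S=8
# shapes: list of convex pieces, each a list of (r,z)
SH={"bottle":[[(37,20),(37,102)],[(37,102),(15,125)],[(15,120),(15,160)]],
 "jug":[[(52,20),(52,125)],[(52,125),(20,155)],[(20,150),(20,195)]],
 "stopper":[[(9,4),(11,28)],[(15,28),(15,42),(12,49),(6,52)]],
 "bung":[[(12.5,4),(15.5,30)],[(19,30),(19,52)]],
 "thermo":[[(20,110),(20,122)]],
 "sbottle":[[(37,20),(37,102)],[(37,102),(15,125)],[(15,120),(15,160)],[(15,160),(15,174),(12,181),(6,184)]]}
def mask(im,kind):
    f=im.astype(float);B,G,R=f[...,0],f[...,1],f[...,2]
    if kind in("bottle","jug"):return ((B<.33*R)&(R>50)).astype(float)
    return ((im.min(2)>120)&(R>=B-2)).astype(float)
def fit(c,im,kind,x,y):
    u0=proj(c,[[x,y,60]])[0].astype(int);w=34
    x0,y0=np.maximum(u0-w,0);M=mask(im,kind)[y0:y0+2*w,x0:x0+2*w]
    def ren(p):
        I=np.zeros((M.shape[0]*S,M.shape[1]*S),np.uint8)
        for pc in SH[kind]:
            q=proj(c,np.vstack([ring(p[0],p[1],r,z) for r,z in pc]))
            h=cv2.convexHull((((q-[x0,y0]+.5)*S-.5)).astype(np.float32))
            cv2.fillConvexPoly(I,np.round(h*16).astype(np.int32),1,shift=4)
        return cv2.resize(I.astype(np.float32),M.shape[::-1],interpolation=cv2.INTER_AREA)
    zone=cv2.dilate((ren([x,y])>0).astype(np.uint8),np.ones((9,9)))
    f=lambda p:(zone*(M-ren(p))**2).sum()
    r=minimize(f,[x,y],method="Nelder-Mead",options=dict(initial_simplex=[[x,y],[x+8,y],[x,y+8]],xatol=.1))
    return np.round(r.x,1),round(r.fun,1),round(float(ren(r.x).sum()))
def look(items,cams=("top","scene")):
    out=[]
    ims={c:grab_frame(c) for c in cams}
    for k,x,y in items:
        o=[fit(c,ims[c],k,x,y) for c in cams];print(k,*o,flush=True);out.append([v[0] for v in o])
    return ims,out
E
cat > l1.py <<'E'
from h import *
look([("bottle",632,60),("bottle",532,60),("bottle",540,-52),("jug",645,-158)]+[("stopper",*p) for p in [(440,354),(378,371),(370,318),(520,388),(505,334),(432,304)]]+[("bung",498,286),("thermo",394,418)])
E
python3 l1.py
```

```text
bottle (array([638.3,  58.7]), np.float64(51.4), 448) (array([690., -36.]), np.float64(214.0), 462)
bottle (array([530.4,  59.3]), np.float64(59.3), 425) (array([345.2,  -7.5]), np.float64(200.0), 58)
bottle (array([539.5, -57. ]), np.float64(58.0), 424) (array([ 598., -148.]), np.float64(193.0), 498)
jug (array([ 652.8, -170.2]), np.float64(109.2), 904) (array([ 753.5, -288. ]), np.float64(399.0), 52)
stopper (array([439.5, 357.4]), np.float64(34.3), 67) (array([432. , 351.4]), np.float64(56.7), 165)
stopper (array([378.3, 373.3]), np.float64(37.3), 68) (array([367.1, 369.7]), np.float64(74.6), 167)
stopper (array([365.4, 319.6]), np.float64(34.8), 67) (array([346.4, 309.4]), np.float64(75.3), 154)
stopper (array([518.3, 391.2]), np.float64(33.7), 67) (array([512. , 386.4]), np.float64(56.1), 177)
stopper (array([502.5, 335.9]), np.float64(35.3), 66) (array([497.9, 330.7]), np.float64(49.1), 163)
stopper (array([428.4, 305.6]), np.float64(34.3), 66) (array([421. , 299.9]), np.float64(62.7), 154)
bung (array([490.7, 283.5]), np.float64(84.1), 107) (array([483.8, 279.6]), np.float64(93.9), 254)
thermo (array([395. , 426.8]), np.float64(55.0), 128) (array([388.5, 418.5]), np.float64(74.0), 282)
```

```bash
python3 - <<'E'
from h import *
a=cv2.imread("pics/top0.png");b=cv2.imread("pics/scene0.png")
print("scene",[b[y,x].tolist() for x,y in [(240,232),(230,228),(268,210),(235,205),(200,250),(332,268),(341,285),(360,250),(318,290)]])
print("top",[a[y,x].tolist() for x,y in [(233,147),(233,165),(250,230),(150,206),(163,209),(157,200),(168,180)]])
print(b[285,328:356].tolist());print(a[206,140:162].tolist())
E
```

```text
scene [[32, 55, 79], [35, 62, 103], [34, 64, 101], [32, 52, 77], [55, 72, 117], [125, 132, 132], [193, 203, 201], [122, 125, 129], [87, 91, 97]]
top [[27, 75, 138], [129, 128, 122], [102, 148, 180], [225, 224, 221], [226, 225, 221], [183, 179, 171], [125, 124, 116]]
[[147, 145, 141], [141, 140, 135], [123, 119, 117], [104, 103, 100], [109, 109, 105], [114, 114, 110], [114, 114, 111], [111, 112, 112], [132, 138, 140], [163, 172, 175], [181, 192, 193], [190, 201, 201], [193, 205, 202], [193, 203, 201], [192, 202, 199], [197, 203, 202], [199, 203, 200], [202, 203, 202], [198, 199, 196], [176, 176, 174], [143, 142, 139], [121, 120, 116], [129, 129, 126], [143, 142, 139], [148, 150, 143], [146, 145, 140], [133, 131, 128], [116, 117, 113]]
[[174, 170, 163], [174, 171, 161], [183, 181, 171], [181, 178, 169], [136, 133, 126], [185, 184, 182], [224, 222, 220], [225, 224, 221], [224, 223, 220], [227, 224, 222], [225, 224, 221], [228, 225, 223], [203, 206, 203], [121, 128, 129], [104, 108, 106], [165, 162, 155], [161, 159, 151], [178, 175, 167], [180, 178, 169], [181, 178, 170], [175, 174, 166], [195, 200, 197]]
```

```bash
python3 - <<'E'
s=open('h.py').read()
i=s.index("    if kind in");j=s.index("def fit")
s=s[:i]+'''    if kind in("bottle","jug"):return ((B<48)&(R>1.8*B)).astype(float)
    return ((im.min(2)>(195 if c=="top" else 155))&(R>=B-5)).astype(float)
'''+s[j:]
s=s.replace("def mask(im,kind)","def mask(c,im,kind)").replace("mask(im,kind)[","mask(c,im,kind)[")
s=s.replace('"stopper":[[(9,4),(11,28)],','"stopper":[').replace('"bung":[[(12.5,4),(15.5,30)],','"bung":[')
open('h.py','w').write(s)
E
python3 l1.py
```

```text
bottle (array([638.8,  58.8]), np.float64(37.9), 448) (array([637.5,  54.7]), np.float64(202.3), 1077)
bottle (array([530.6,  58.4]), np.float64(32.7), 425) (array([530.1,  54.3]), np.float64(149.6), 1013)
bottle (array([539.5, -57.6]), np.float64(36.0), 424) (array([538.3, -60. ]), np.float64(264.5), 933)
jug (array([ 652.7, -169.6]), np.float64(58.4), 904) (array([ 650.1, -177.6]), np.float64(125.6), 1634)
stopper (array([441.3, 359.7]), np.float64(26.5), 67) (array([429.7, 349.4]), np.float64(59.2), 146)
stopper (array([378. , 378.3]), np.float64(27.7), 68) (array([366.2, 366.4]), np.float64(61.5), 144)
stopper (array([363.8, 324.4]), np.float64(23.6), 67) (array([349.6, 311.1]), np.float64(49.1), 132)
stopper (array([519. , 393.1]), np.float64(28.5), 67) (array([510.7, 385.1]), np.float64(58.8), 162)
stopper (array([504.4, 336.4]), np.float64(36.4), 66) (array([493. , 327.6]), np.float64(53.6), 146)
stopper (array([430.5, 306.9]), np.float64(21.5), 66) (array([415.7, 294.9]), np.float64(48.7), 134)
bung (array([492.1, 287. ]), np.float64(48.1), 107) (array([483.3, 279.6]), np.float64(91.5), 229)
thermo (array([391.6, 423.1]), np.float64(54.5), 128) (array([386.3, 416.9]), np.float64(110.5), 281)
```

```bash
python3 - <<'E'
s=open('h.py').read()
s=s.replace('''    return ((im.min(2)>(195 if c=="top" else 155))&(R>=B-5)).astype(float)''','''    m=((im.min(2)>90)&(R>(.970 if c=="top" else .980)*B)&(R<1.2*B)).astype(np.uint8)
    return cv2.medianBlur(m,3).astype(float)''')
s=s.replace('"stopper":[','"stopper":[[(9,4),(11,28)],').replace('"bung":[','"bung":[[(12.5,4),(15.5,30)],')
open('h.py','w').write(s)
E
python3 l1.py | tail -8
python3 - <<'E'
from h import *
L=[]
for c,x,y,w,h in (("top",110,165,80,80),("scene",305,240,120,100)):
    im=cv2.imread(f"pics/{c}0.png");m=mask(c,im,"stopper")[y:y+h,x:x+w]*255
    L.append(cv2.resize(m.astype(np.uint8),(350,350),interpolation=0))
cv2.imwrite("pics/mask.png",np.hstack(L))
E
```

```text
stopper (array([440.4, 356.4]), np.float64(4.4), 67) (array([441.3, 354.9]), np.float64(30.0), 167)
stopper (array([379. , 372.9]), np.float64(2.6), 68) (array([379.5, 372.3]), np.float64(49.1), 169)
stopper (array([366.2, 319.6]), np.float64(2.8), 67) (array([365.9, 318.5]), np.float64(46.1), 156)
stopper (array([518.7, 391. ]), np.float64(3.3), 67) (array([518.3, 387.9]), np.float64(30.6), 178)
stopper (array([502.8, 334.8]), np.float64(14.5), 66) (array([503.4, 333.3]), np.float64(48.4), 165)
stopper (array([428.8, 304.6]), np.float64(2.1), 66) (array([430.1, 304.1]), np.float64(30.9), 156)
bung (array([490.3, 286.6]), np.float64(19.4), 107) (array([492.1, 286. ]), np.float64(69.1), 257)
thermo (array([391.6, 423.1]), np.float64(35.5), 128) (array([393.2, 419.3]), np.float64(96.0), 284)
```

View pics/mask.png

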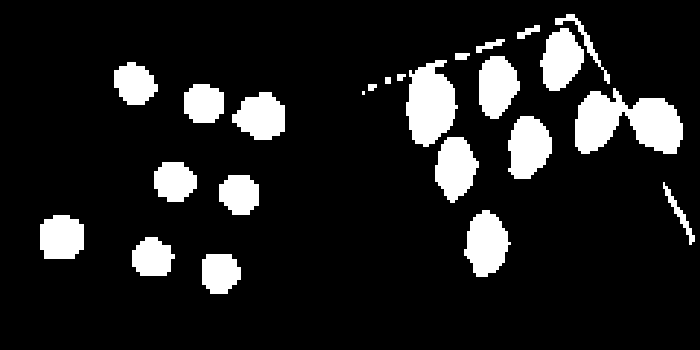

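```bash
python3 - <<'E'
from h import *
L=[]
for c,x,y,w,h in (("top",205,118,120,90),("scene",165,135,120,120)):
    im=cv2.imread(f"pics/{c}0.png");k=400/w
    o=cv2.resize(im[y:y+h,x:x+w],(400,int(h*k)),interpolation=cv2.INTER_CUBIC)
    for kd,px,py in (("bottle",638.8,58.8),("bottle",530.6,58.4),("bottle",539.5,-57.6),("jug",652.7,-169.6)):
        for pc in SH[kd]:
            for r,z in pc:
                if (r,z) in ((15,120),(20,150)):continue
                q=((proj(c,ring(px,py,r,z))-[x,y]+.5)*k-.5).round().astype(int)
                cv2.polylines(o,[q],True,(0,255,255) if z<150 else (0,255,0),1)
    L.append(cv2.copyMakeBorder(o,0,400-o.shape[0],0,0,0))
cv2.imwrite("pics/ov.png",np.hstack(L))
E
```

```text
(no output)
```

View pics/ov.png

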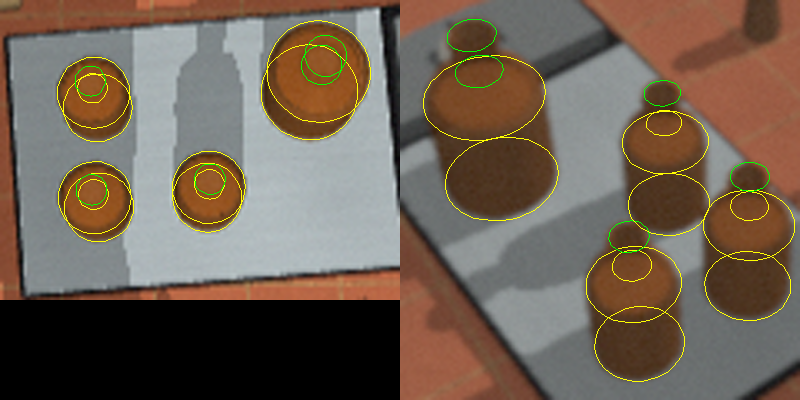

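```bash
python3 -m crank '-1 0 0 0 0 0 10.2; -1 0 0 0 0 0 10.2; -1 0 0 0 0 0 10.2; -1 0 0 0 0 0 10.3; -1 0 0 0 0 0 10.3; -1 0 0 0 0 0 10.3; -1 0 0 0 0 0 10.3; 0 0 0 0 0 0 0'
```

```text
time_s: 2.5
ee_pos: [179.7, 546.2, 225.0]
ee_rot: [180.0, -0.0, 90.1]
force: [-0.2, -0.4, 0.2]
gripper_width: 84.0
gripper_force: 0.0
```

```bash
python3 -m crank '0 -26.1 56.5 0 0 0 0; 0 -26.1 56.5 0 0 0 0; 0 -26.1 56.5 0 0 0 0; 0 -26.1 56.5 0 0 0 0; 0 -26.1 56.5 0 0 0 0; 0 -26.1 56.5 0 0 0 0; 0 0 0 60 0 0 0; 0 0 0 40 0 0 0; 0 0 0 0 0 0 0' 12
```

```text
time_s: 3.62
ee_pos: [516.9, 388.0, 121.5]
ee_rot: [-179.6, 0.3, 90.1]
force: [-0.3, -0.2, -0.1]
gripper_width: 45.7
gripper_force: 0.0
```

```bash
python3 -m crank '0 1.5 1.6 0 0 0 0; 0 0 0 40 0 0 0; 0 0 0 40 0 0 0; 0 0 0 11.5 0 0 0; 0 0 0 0 0 0 0; 0 0 0 0 0 0 0'
```

```text
time_s: 4.38
ee_pos: [521.6, 392.2, 35.9]
ee_rot: [179.8, -0.2, 90.0]
force: [0.9, 1.0, 0.0]
gripper_width: 45.8
gripper_force: 0.0
```

```bash
python3 -m crank '0 0 0 0 0 0 0; 0 0 0 0 0 0 0'
```

```text
time_s: 4.62
ee_pos: [520.7, 391.4, 34.4]
ee_rot: [179.9, -0.1, 90.0]
force: [0.6, -1.0, 0.1]
gripper_width: 45.9
gripper_force: 0.0
```

```bash
python3 -m crank '0 -1.6 -1.8 3 0 0 0; 0 0 0 0 0 0 0; 0 0 0 0 0 0 0; 0 0 0 0 0 0 0; 0.6 0 0 0 0 0 0; 0.6 0 0 0 0 0 0; 0.6 0 0 0 0 0 0; 0.6 0 0 0 0 0 0'
```

```text
time_s: 5.62
ee_pos: [518.5, 389.5, 30.5]
ee_rot: [180.0, -0.0, 90.0]
force: [-0.1, -0.3, 0.0]
gripper_width: 30.2
gripper_force: 12.0
```

```bash
python3 -m crank '0.6 0 0 -45 0 0 0; 0.6 0 0 -50 0 0 0; 0.6 0 0 -50 0 0 0; 0.6 0 0 -50 0 0 0; 0.6 -55.3 20 0 0 0 0; 0.6 -55.3 20 0 0 0 0; 0.6 -55.3 20 0 0 0 0; 0.6 -55.3 20 0 0 0 0; 0.6 -55.3 20 0 0 0 0; 0.6 -55.3 20 0 0 0 0' && python3 -m crank '0.6 0 0 0 0 0 0; 0.6 0 0 0 0 0 0; 0.6 0 0 0 0 0 0; 0.6 0 0 0 0 0 0; 0.6 0 0 0 0 0 0; 0.6 0 0 0 0 0 0'; python3 - <<'E'
from h import *
look([("bottle",530.5,57),("bottle",539,-58),("jug",652,-171)],("top","scene"))
look([("bottle",638,57)],("scene",))
E
```

```text
time_s: 6.88
ee_pos: [638.7, 55.8, 225.5]
ee_rot: [180.0, -0.0, 90.0]
force: [1.1, 0.5, 0.7]
gripper_width: 29.9
gripper_force: 12.0
time_s: 7.62
ee_pos: [638.3, 58.1, 225.5]
ee_rot: [180.0, -0.0, 90.0]
force: [0.5, 0.4, 0.7]
gripper_width: 29.7
gripper_force: 12.0
bottle (array([501. , -43.5]), np.float64(0.0), 289) (array([530. ,  54.1]), np.float64(164.5), 1013)
bottle (array([539.5, -57.9]), np.float64(34.8), 424) (array([538.1, -60.5]), np.float64(589.0), 932)
jug (array([ 652.2, -169.3]), np.float64(67.4), 904) (array([ 649.9, -177.2]), np.float64(688.5), 1665)
bottle (array([637.8,  55.1]), np.float64(181.1), 1078)
```

```bash
python3 -m crank '0.6 -0.7 0 20 0 0 0; 0.6 0 0 15 0 0 0; 0.6 0 0 10 0 0 0; 0.6 0 0 10 0 0 0; 0.6 0 0 6 0 0 0; 0.6 0 0 0 0 0 0; 0.6 0 0 0 0 0 0; 0.6 0 0 0 0 0 0'
```

```text
time_s: 8.78
ee_pos: [641.0, 57.3, 170.5]
ee_rot: [179.4, -0.1, 90.0]
force: [-2.8, 0.7, 20.9]
gripper_width: 30.0
gripper_force: 24.7
```

```bash
python3 -m crank '0.6 0 0 -6 0 0 0; 0.6 0 2.5 0 0 0 0; 0.6 0 0 0 0 0 0; 0.6 0 0 0 0 0 0'; python3 -m crank '0.6 0 0 4 0 0 0; 0.6 0 0 4 0 0 0; 0.6 0 0 0 0 0 0; 0.6 0 0 0 0 0 0'
```

```text
time_s: 9.28
ee_pos: [641.0, 57.0, 170.7]
ee_rot: [180.0, -0.0, 90.0]
force: [-1.0, -0.3, 5.3]
gripper_width: 30.0
gripper_force: 15.7
time_s: 9.78
ee_pos: [640.7, 56.9, 161.9]
ee_rot: [-179.9, 0.0, 90.0]
force: [1.1, -0.6, 1.1]
gripper_width: 29.6
gripper_force: 12.0
```

```bash
python3 -m crank '0.6 0 0 3 0 0 0; 0.6 0 0 0 0 0 0; 0.6 0 0 0 0 0 0'; python3 -m crank '0.6 0 0 4 0 0 0; 0.6 0 0 0 0 0 0; 0.6 0 0 0 0 0 0'
```

```text
time_s: 10.15
ee_pos: [641.9, 57.2, 160.6]
ee_rot: [179.8, -0.0, 90.0]
force: [2.8, 0.7, 5.8]
gripper_width: 29.4
gripper_force: 12.0
time_s: 10.52
ee_pos: [642.4, 57.3, 158.7]
ee_rot: [179.7, -0.0, 90.0]
force: [-1.0, 0.4, 13.4]
gripper_width: 29.6
gripper_force: 12.0
```

```bash
python3 -m crank '0.6 0 0 -4 0 0 0; 0.3 0 0 0 0 0 0; 0.1 0 0 0 0 0 0; 0.1 0 0 -25 0 0 0; 0.1 0 0 -30 0 0 0; 1 -0.3 -2 0 0 0 0; 1 0 0 0 0 0 0; 1 0 0 0 0 0 0; 1 0 0 0 0 0 0; 1 0 0 0 0 0 0' && python3 -m crank '1 0 0 10 0 0 0; 1 0 0 5 0 0 0; 1 0 0 0 0 0 0; 1 0 0 0 0 0 0'
```

```text
time_s: 11.78
ee_pos: [638.8, 56.7, 213.9]
ee_rot: [-180.0, 0.0, 90.0]
force: [-0.9, 0.0, -0.8]
gripper_width: 0.6
gripper_force: 0.0
time_s: 12.28
ee_pos: [639.0, 56.7, 199.5]
ee_rot: [180.0, -0.0, 90.0]
force: [-0.3, -0.6, 1.0]
gripper_width: 0.7
gripper_force: 0.0
```

```bash
python3 -m crank '1 0 0 4 0 0 0; 1 0 0 0 0 0 0; 1 0 0 0 0 0 0'; python3 -m crank '1 0 0 3 0 0 0; 1 0 0 0 0 0 0; 1 0 0 0 0 0 0'
```

```text
time_s: 12.65
ee_pos: [638.8, 56.7, 195.4]
ee_rot: [-180.0, -0.0, 90.0]
force: [0.2, 0.9, 0.2]
gripper_width: 0.5
gripper_force: 0.0
time_s: 13.02
ee_pos: [639.2, 56.7, 195.2]
ee_rot: [179.8, -0.0, 90.0]
force: [-2.8, 0.4, 9.8]
gripper_width: 0.1
gripper_force: 5.4
```

```bash
python3 -m crank '0 0 0 -36 0 0 0; 0 55.5 -27.2 0 0 0 0; 0 55.5 -27.2 0 0 0 0; 0 55.5 -27.2 0 0 0 0; 0 55.5 -27.2 0 0 0 0; 0 55.5 -27.2 0 0 0 0; 0 0 0 40 0 0 0; 0 0 0 40 0 0 0; 0 0 0 20 0 0 0; 0 0 0 0 0 0 0' && python3 -m crank '0 0 0 0 0 0 0; 0 0 0 0 0 0 0; 0 0 0 0 0 0 0; 0 0 0 0 0 0 0'
```

```text
time_s: 14.28
ee_pos: [501.9, 333.6, 126.8]
ee_rot: [-179.8, 0.1, 90.0]
force: [-0.6, -0.5, 0.1]
gripper_width: 45.6
gripper_force: 0.0
time_s: 14.78
ee_pos: [503.1, 334.2, 129.0]
ee_rot: [180.0, -0.0, 90.0]
force: [0.0, -0.3, 0.2]
gripper_width: 46.0
gripper_force: 0.0
```

```bash
python3 - <<'E'
from h import *
im,_=look([("stopper",429.5,304.5),("bung",491,286)],("scene",))
E
```

```text
stopper (array([463.5, 264.5]), np.float64(6.0), 150)
bung (array([547., 262.]), np.float64(47.0), 255)
```

```bash
python3 -m crank '0 0 0 40 0 0 0; 0 0 0 40 0 0 0; 0 0 0 18.5 0 0 0; 0 0 0 0 0 0 0; 0 0 0 0 0 0 0; 0 0 0 0 0 0 0; 0.6 0 0 0 0 0 0; 0.6 0 0 0 0 0 0; 0.6 0 0 0 0 0 0; 0.6 0 0 0 0 0 0' 20; python3 -m crank '0.6 0 0 -45 0 0 0; 0.6 0 0 -50 0 0 0; 0.6 0 0 -50 0 0 0; 0.6 0 0 -50 0 0 0; 0.6 -55.3 5.4 0 0 0 0; 0.6 -55.3 5.4 0 0 0 0; 0.6 -55.3 5.4 0 0 0 0; 0.6 -55.3 5.4 0 0 0 0; 0.6 -55.3 5.4 0 0 0 0; 0.6 0 0 0 0 0 0';python3 -m crank '0.6 0 0 0 0 0 0; 0.6 0 0 0 0 0 0; 0.6 0 0 0 0 0 0; 0.6 0 0 0 0 0 0; 0.6 0 0 0 0 0 0'
python3 - <<'E'
from h import *
look([("bottle",539,-58)],("top","scene"))
look([("bottle",530,57)],("scene",))
E
```

```text
time_s: 16.08
ee_pos: [503.2, 334.4, 30.4]
ee_rot: [180.0, -0.0, 90.0]
force: [-0.2, 0.3, 2.9]
gripper_width: 29.6
gripper_force: 20.0
time_s: 17.32
ee_pos: [529.8, 54.4, 224.7]
ee_rot: [-180.0, 0.0, 89.7]
force: [0.9, 0.2, -0.7]
gripper_width: 29.8
gripper_force: 20.0
time_s: 17.95
ee_pos: [529.9, 58.1, 224.9]
ee_rot: [180.0, -0.0, 90.0]
force: [-0.6, -0.5, -1.0]
gripper_width: 29.5
gripper_force: 20.0
bottle (array([513.6, -79.5]), np.float64(8.2), 421) (array([509.7, -83.1]), np.float64(269.1), 889)
bottle (array([529.8,  53.9]), np.float64(151.6), 1013)
```

```bash
python3 -m crank '0.6 -0.8 2 20 0 0 0; 0.6 0 0 15 0 0 0; 0.6 0 0 10 0 0 0; 0.6 0 0 5 0 0 0; 0.6 0 0 0 0 0 0; 0.6 0 0 0 0 0 0; 0.6 0 0 4 0 0 0; 0.6 0 0 4 0 0 0;0.6 0 0 0 0 0 0; 0.6 0 0 0 0 0 0'
```

```text
time_s: 19.35
ee_pos: [532.3, 56.9, 167.1]
ee_rot: [179.9, -0.0, 90.0]
force: [1.8, 0.7, 1.4]
gripper_width: 29.6
gripper_force: 20.0
```

```bash
python3 -m crank '0.6 0 0 4 0 0 0; 0.6 0 0 2 0 0 0; 0.6 0 0 2 0 0 0;0.6 0 0 0 0 0 0; 0.6 0 0 0 0 0 0'
```

```text
time_s: 19.98
ee_pos: [533.7, 57.0, 161.1]
ee_rot: [179.7, -0.0, 90.0]
force: [2.2, -0.1, 11.0]
gripper_width: 29.7
gripper_force: 20.0
```

```bash
python3 -m crank '0.6 0 0 -2 0 0 0; 0.3 0 0 0 0 0 0; 0.1 0 0 0 0 0 0; 0 0 0 -30 0 0 0; 0 0 0 -33 0 0 0; 0 49.5 -20.6 0 0 0 0; 0 49.5 -20.6 0 0 0 0; 0 49.5 -20.6 0 0 0 0; 0 49.5 -20.6 0 0 0 0; 0 49.5 -20.6 0 0 0 0'; python3 -m crank '0 0 0 40 0 0 0; 0 0 0 40 0 0 0; 0 0 0 20 0 0 0; 0 0 0 0 0 0 0; 0 0 0 0 0 0 0; 0 0 0 0 0 0 0; 0 0 0 0 0 0 0'
```

```text
time_s: 21.22
ee_pos: [427.1, 305.2, 223.0]
ee_rot: [-179.9, 0.1, 90.0]
force: [1.3, 0.4, 1.0]
gripper_width: 45.7
gripper_force: 0.0
time_s: 22.1
ee_pos: [429.3, 304.6, 124.8]
ee_rot: [179.9, -0.1, 90.0]
force: [0.2, 0.7, 0.2]
gripper_width: 45.7
gripper_force: 0.0
```

```bash
python3 -m crank '0 0 0 40 0 0 0; 0 0 0 40 0 0 0; 0 0 0 14.3 0 0 0; 0 0 0 0 0 0 0; 0 0 0 0 0 0 0; 0 0 0 0 0 0 0; 0.6 0 0 0 0 0 0; 0.6 0 0 0 0 0 0; 0.6 0 0 0 0 0 0; 0.6 0 0 0 0 0 0' 20; python3 -m crank '0.6 0 0 -45 0 0 0; 0.6 0 0 -50 0 0 0; 0.6 0 0 -50 0 0 0; 0.6 0 0 -50 0 0 0; 0.6 -55.1 12.2 0 0 0 0; 0.6 -55.1 12.2 0 0 0 0; 0.6 -55.1 12.2 0 0 0 0; 0.6 -55.1 12.2 0 0 0 0; 0.6 -55.1 12.2 0 0 0 0; 0.6 0 0 0 0 0 0';
python3 - <<'E'
from h import *
im,_=look([("bottle",513,-80),("jug",652,-171)],("top","scene"))
look([("sbottle",533,57),("sbottle",640,57)],("scene",))
E
python3 -m crank '0.6 -55.1 12.2 0 0 0 0; 0.6 -55.1 12.2 0 0 0 0;0.6 0 0 0 0 0 0; 0.6 0 0 0 0 0 0; 0.6 0 0 0 0 0 0; 0.6 0 0 0 0 0 0; 0.6 0 0 0 0 0 0'
```

```text
time_s: 23.35
ee_pos: [429.2, 304.6, 30.0]
ee_rot: [180.0, -0.0, 90.0]
force: [-1.3, 0.1, 3.1]
gripper_width: 30.2
gripper_force: 20.0
time_s: 24.6
ee_pos: [490.2, 25.7, 224.2]
ee_rot: [-180.0, 0.0, 89.7]
force: [-0.6, 1.1, -0.5]
gripper_width: 29.7
gripper_force: 20.0
bottle (array([514.6, -77.5]), np.float64(36.6), 420) (array([512.7, -83.4]), np.float64(138.3), 904)
jug (array([ 651.8, -169.7]), np.float64(65.2), 904) (array([ 650.3, -177.2]), np.float64(139.0), 1666)
sbottle (array([591., -39.]), np.float64(217.0), 415)
sbottle (array([565.8, -60.5]), np.float64(168.2), 316)
time_s: 25.62
ee_pos: [514.2, -80.6, 224.7]
ee_rot: [180.0, -0.0, 90.1]
force: [-1.1, 0.4, -0.2]
gripper_width: 30.0
gripper_force: 20.0
```

```bash
python3 -m crank '0.6 0.5 1.2 20 0 0 0; 0.6 0 0 15 0 0 0; 0.6 0 0 10 0 0 0; 0.6 0 0 5 0 0 0; 0.6 0 0 0 0 0 0; 0.6 0 0 0 0 0 0; 0.6 0 0 4 0 0 0; 0.6 0 0 4 0 0 0;0.6 0 0 0 0 0 0; 0.6 0 0 0 0 0 0'
```

```text
time_s: 26.88
ee_pos: [517.2, -80.9, 170.2]
ee_rot: [179.6, 0.0, 90.0]
force: [-2.2, 1.8, 16.2]
gripper_width: 29.9
gripper_force: 30.6
```

```bash
python3 -m crank '0.6 0 0 -5 0 0 0; 0.6 -0.8 2 0 0 0 0; 0.6 0 0 0 0 0 0; 0.6 0 0 0 0 0 0'; python3 -m crank '0.6 0 0 4 0 0 0; 0.6 0 0 4 0 0 0; 0.6 0 0 0 0 0 0; 0.6 0 0 0 0 0 0'
```

```text
time_s: 27.38
ee_pos: [517.4, -81.5, 171.4]
ee_rot: [-180.0, -0.0, 90.0]
force: [-0.8, 1.8, 1.9]
gripper_width: 29.7
gripper_force: 20.7
time_s: 27.88
ee_pos: [517.1, -81.7, 163.0]
ee_rot: [-179.9, -0.0, 90.0]
force: [0.4, 0.8, -1.2]
gripper_width: 29.4
gripper_force: 20.0
```

```bash
python3 -m crank '0.6 0 0 3 0 0 0; 0.6 0 0 0 0 0 0; 0.6 0 0 0 0 0 0'; python3 -m crank '0.6 0 0 2 0 0 0; 0.6 0 0 0 0 0 0; 0.6 0 0 0 0 0 0'
```

```text
time_s: 28.25
ee_pos: [518.2, -81.4, 161.7]
ee_rot: [179.9, -0.0, 90.0]
force: [0.5, 2.3, 5.6]
gripper_width: 29.8
gripper_force: 20.0
time_s: 28.62
ee_pos: [518.6, -81.1, 161.0]
ee_rot: [179.8, -0.0, 90.0]
force: [-1.6, 3.0, 12.6]
gripper_width: 29.3
gripper_force: 20.0
```

```bash
python3 -m crank '0.6 0 0 -2 0 0 0; 0.3 0 0 0 0 0 0; 0.1 0 0 0 0 0 0; 0 0 0 -30 0 0 0; -0.2 0 0 -33 0 0 0; -0.2 52.5 -3.8 0 0 0 0; -0.2 52.5 -3.8 0 0 0 0; -0.2 52.5 -3.8 0 0 0 0; -0.2 52.5 -3.8 0 0 0 0; -0.2 52.5 -3.8 0 0 0 0'; python3 -m crank '-0.2 52.5 -3.8 0 0 0 0; -0.2 52.5 -3.8 0 0 0 0; -0.2 0 0 40 0 0 0; -0.2 0 0 40 0 0 0; -0.2 0 0 20 0 0 0; -0.2 0 0 0 0 0 0; -0.2 0 0 0 0 0 0; -0.2 0 0 0 0 0 0; -0.2 0 0 0 0 0 0'
```

```text
time_s: 29.88
ee_pos: [498.2, 182.2, 223.3]
ee_rot: [-180.0, 0.0, 90.0]
force: [0.3, 0.6, 0.2]
gripper_width: 55.5
gripper_force: 0.0
time_s: 31.0
ee_pos: [491.4, 286.0, 124.6]
ee_rot: [179.9, -0.1, 90.0]
force: [-0.3, -0.7, 0.9]
gripper_width: 54.9
gripper_force: 0.0
```

```bash
python3 -m crank '-0.2 0 0 40 0 0 0; -0.2 0 0 40 0 0 0; -0.2 0 0 11.6 0 0 0; -0.2 0 0 0 0 0 0; -0.2 0 0 0 0 0 0; -0.2 0 0 0 0 0 0; 0.4 0 0 0 0 0 0; 0.4 0 0 0 0 0 0; 0.4 0 0 0 0 0 0; 0.4 0 0 0 0 0 0' 20; python3 -m crank '0.4 0 0 -50 0 0 0; 0.4 0 0 -54 0 0 0; 0.4 0 0 -54 0 0 0; 0.4 0 0 -54 0 0 0; 0.4 -57.5 20.4 0 0 0 0; 0.4 -57.5 20.4 0 0 0 0; 0.4 -57.5 20.4 0 0 0 0; 0.4 -57.5 20.4 0 0 0 0; 0.4 0 0 0 0 0 0';
python3 - <<'E'
from h import *
im,_=look([("jug",652,-171)],("top","scene"))
E
python3 -m crank '0.4 -57.5 20.4 0 0 0 0; 0.4 -57.5 20.4 0 0 0 0; 0.4 -57.5 20.4 0 0 0 0; 0.4 -57.5 20.4 0 0 0 0;0.4 0 0 0 0 0 0; 0.4 0 0 0 0 0 0; 0.4 0 0 0 0 0 0; 0.4 0 0 0 0 0 0; 0.4 0 0 0 0 0 0'
```

```text
time_s: 32.25
ee_pos: [491.3, 286.1, 32.4]
ee_rot: [180.0, -0.0, 90.0]
force: [-0.3, -0.2, 2.9]
gripper_width: 35.8
gripper_force: 20.0
time_s: 33.38
ee_pos: [573.1, 52.1, 243.3]
ee_rot: [-179.9, 0.1, 89.7]
force: [-0.1, 0.8, -0.3]
gripper_width: 36.2
gripper_force: 20.0
jug (array([ 652.2, -169.3]), np.float64(67.4), 904) (array([ 650.7, -177.4]), np.float64(144.6), 1666)
time_s: 34.6
ee_pos: [654.0, -173.2, 244.4]
ee_rot: [180.0, -0.0, 90.1]
force: [0.4, 0.0, -0.8]
gripper_width: 35.8
gripper_force: 20.0
```

```bash
python3 - <<'E'
from h import *
b=grab_frame("scene");a=grab_frame("top")
print(proj("scene",[[654,-173,220]]),proj("top",[[654,-173,220]]))
z=lambda im,x,y,w,h:cv2.resize(im[y:y+h,x:x+w],(400,400),interpolation=cv2.INTER_CUBIC)
cv2.imwrite("pics/bung.png",np.hstack([z(b,155,90,80,80),z(a,265,105,80,80)]))
E
```

```text
[[183.54504744 137.57919094]] [[304.08240771 132.07970301]]
```

View pics/bung.png

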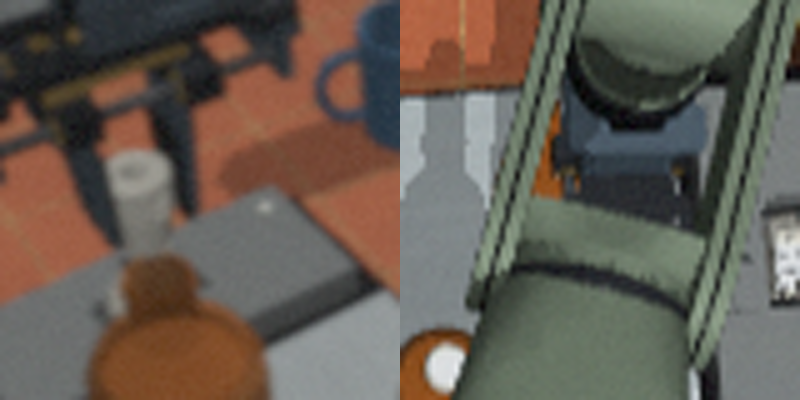

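```bash
python3 - <<'E'
from h import *
for dz in (211,213):
    SH["bung"]=[[(12.5,4+dz),(15.5,30+dz)],[(19,30+dz),(19,52+dz)]]
    # window centre uses z=60 -> override
    b=grab_frame("scene")
    import h
    p0=proj
    h.proj=lambda c,P:p0(c,np.array(P)+([0,0,180] if len(P)==1 else [0,0,0]))
    print(fit("scene",b,"bung",654,-173)); h.proj=p0
print(proj("scene",[[654,-173,264],[654,-179,264],[660,-173,264]]))
m=mask("scene",b,"bung")[105:160,160:215];print(np.c_[np.where(m)].mean(0)+[105,160],m.sum())
for r in m[::2]:print(''.join('#' if v else '.' for v in r))
E
```

```text
(array([ 650. , -172.5]), np.float64(97.8), 267)
(array([ 650.9, -170.1]), np.float64(92.0), 269)
[[180.7512239  124.49909951]
 [179.77490362 123.28142109]
 [178.62058552 125.30116332]]
[140.17813268 188.67076167] 814.0
.......................................................
.......................................................
.......................................................
.......................................................
.......................................................
.......................................................
.......................................................
.......................................................
..................##########...........................
................#############..........................
................#############..........................
.................############..........................
..................###########...............########...
...................##########............############..
...................#########......#####################
....................#########...######.####.###########
....................##################...######.#.#.###
....................###################....######.#.#.#
.................#####..........##########..#####.#.#.#
..............#####...............##################...
........#######.###..................###############...
.....######.#######.................##################.
####.#####..#######.................###############....
###...#######...####......................#.#..........
####..#######..........................................
.##########.###........................................
##############.........................................
######..######.........................................
```

```bash
python3 -m crank '0.4 -0.5 0.5 15 0 0 0; 0.4 0 0 10 0 0 0; 0.4 0 0 8 0 0 0; 0.4 0 0 0 0 0 0; 0.4 0 0 0 0 0 0; 0.4 0 0 0 0 0 0'
```

```text
time_s: 35.55
ee_pos: [654.6, -174.4, 211.2]
ee_rot: [180.0, -0.0, 90.0]
force: [0.2, 1.8, -1.5]
gripper_width: 35.8
gripper_force: 20.0
```

```bash
python3 -m crank '0.4 0 0 5 0 0 0; 0.4 0 0 5 0 0 0; 0.4 0 0 0 0 0 0; 0.4 0 0 0 0 0 0'; python3 -m crank '0.4 0 0 4 0 0 0; 0.4 0 0 3 0 0 0; 0.4 0 0 0 0 0 0; 0.4 0 0 0 0 0 0'
```

```text
time_s: 36.05
ee_pos: [655.3, -174.0, 205.8]
ee_rot: [179.7, -0.0, 90.0]
force: [-3.9, 4.6, 16.2]
gripper_width: 35.8
gripper_force: 28.2
time_s: 36.55
ee_pos: [655.5, -174.0, 205.2]
ee_rot: [179.4, 0.1, 90.0]
force: [-9.6, 7.8, 38.2]
gripper_width: 36.1
gripper_force: 34.1
```

```bash
python3 -m crank '0.4 0 0 -10 0 0 0; 0.4 0 0 0 0 0 0; 0.4 0 0 0 0 0 0'; python3 -m crank '0.4 -1 2 0 0 0 0; 0.4 0 0 0 0 0 0; 0.4 0 0 4 0 0 0; 0.4 0 0 0 0 0 0; 0.4 0 0 0 0 0 0'
```

```text
time_s: 36.92
ee_pos: [655.3, -174.0, 206.0]
ee_rot: [179.8, -0.0, 90.0]
force: [-1.2, 5.1, 12.0]
gripper_width: 35.9
gripper_force: 25.2
time_s: 37.55
ee_pos: [655.9, -174.4, 205.6]
ee_rot: [179.9, -0.1, 90.0]
force: [-8.4, 7.5, 26.9]
gripper_width: 35.9
gripper_force: 29.1
```

```bash
python3 -m crank '0.4 0 0 -12 0 0 0; 0.4 0 0 0 0 0 0; 0.4 0 0 0 0 0 0'; python3 - <<'E'
from h import *
im,_=look([("jug",652,-171)],("scene",))
b=im["scene"]
cv2.imwrite("pics/bung2.png",cv2.resize(b[100:200,140:240],(600,600),interpolation=cv2.INTER_CUBIC))
E
```

```text
time_s: 37.92
ee_pos: [656.3, -175.6, 210.9]
ee_rot: [-179.9, -0.0, 90.0]
force: [-0.6, 3.1, 1.9]
gripper_width: 35.6
gripper_force: 20.0
jug (array([ 650.7, -178. ]), np.float64(197.6), 1664)
```

View pics/bung2.png

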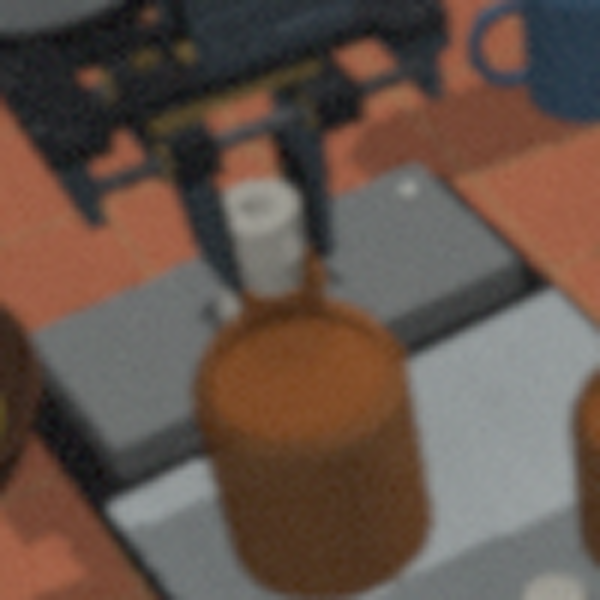

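```bash
python3 -m crank '0.4 3 -4 0 0 0 0; 0.4 0 0 0 0 0 0; 0.4 0 0 0 0 0 0'; python3 -m crank '0.4 0 0 4 0 0 0; 0.4 0 0 3 0 0 0; 0.4 0 0 0 0 0 0; 0.4 0 0 0 0 0 0'
```

```text
time_s: 38.35
ee_pos: [652.6, -173.1, 211.7]
ee_rot: [-180.0, 0.0, 90.0]
force: [-0.8, -0.3, 0.1]
gripper_width: 35.3
gripper_force: 20.0
time_s: 38.85
ee_pos: [652.7, -172.9, 206.1]
ee_rot: [179.9, 0.0, 90.0]
force: [-1.5, -0.9, 5.3]
gripper_width: 35.7
gripper_force: 23.8
```

```bash
python3 -m crank '0.4 0 0 -1 0 0 0; 0.2 0 0 0 0 0 0; -0.1 0 0 0 0 0 0; -0.1 0 0 0 0 0 0; -0.1 0 0 -25 0 0 0; -0.1 0 0 -25 0 0 0; 1 0 0 0 0 0 0; 1 0 0 0 0 0 0; 1 0 0 0 0 0 0; 1 0 0 0 0 0 0' && python3 -m crank '1 0 0 0 0 0 0; 1 0 0 10 0 0 0; 1 0 0 10 0 0 0; 1 0 0 4 0 0 0; 1 0 0 0 0 0 0; 1 0 0 0 0 0 0'
```

```text
time_s: 40.1
ee_pos: [652.3, -172.6, 255.0]
ee_rot: [-179.9, -0.0, 90.0]
force: [0.2, 0.4, 0.9]
gripper_width: 12.9
gripper_force: 0.0
time_s: 40.85
ee_pos: [652.7, -172.7, 232.3]
ee_rot: [180.0, 0.0, 90.0]
force: [0.1, -0.8, -0.9]
gripper_width: 0.3
gripper_force: 0.0
```

```bash
python3 -m crank '1 0 0 4 0 0 0; 1 0 0 0 0 0 0; 1 0 0 0 0 0 0'; python3 -m crank '1 0 0 4 0 0 0; 1 0 0 0 0 0 0; 1 0 0 0 0 0 0'
```

```text
time_s: 41.22
ee_pos: [652.8, -172.7, 228.3]
ee_rot: [180.0, 0.0, 90.0]
force: [1.0, 0.1, 2.2]
gripper_width: 0.6
gripper_force: 0.8
time_s: 41.6
ee_pos: [653.0, -172.7, 228.1]
ee_rot: [179.7, 0.1, 90.0]
force: [-2.7, 0.7, 14.9]
gripper_width: 0.4
gripper_force: 7.2
```

```bash
python3 -m crank '1 0 0 -50 0 0 0; 0 0 0 -50 0 0 0; -0.2 54.6 -24.6 0 0 0 0; -0.2 54.6 -24.6 0 0 0 0; -0.2 54.6 -24.6 0 0 0 0; -0.2 54.6 -24.6 0 0 0 0; -0.2 54.6 -24.6 0 0 0 0; -0.2 0 0 0 0 0 0; -0.2 0 0 0 0 0 0'
cat > l2.py <<'E'
from h import *
SH["jbung"]=[[(19,196),(19,217)]]
def cen(c,im,kind,x,y,z,rad):
    u=proj(c,[[x,y,z]])[0];m=mask(c,im,"stopper")
    if kind=="thermo": m=((im.min(2)>140)&(im[...,2]>.975*im[...,0].astype(float))).astype(float)
    Y,X=np.mgrid[:m.shape[0],:m.shape[1]];m=m*((X-u[0])**2+(Y-u[1])**2<rad**2)
    n,l,s,ct=cv2.connectedComponentsWithStats(m.astype(np.uint8));k=1+s[1:,4].argmax()
    pts=np.argwhere(l==k)[:,::-1].astype(np.float32);hl=cv2.convexHull(pts)
    M=np.zeros(m.shape,np.uint8);cv2.fillConvexPoly(M,hl.astype(int),1)
    # compare centroid with rendered shape, solve xy
    def ren(p):
        I=np.zeros(m.shape,np.uint8)
        q=proj(c,np.vstack([ring(p[0],p[1],r,zz) for r,zz in SH[kind][-1]]))
        hq=cv2.convexHull(q.astype(np.float32));mm=cv2.moments(hq);return np.array([mm["m10"]/mm["m00"],mm["m01"]/mm["m00"]]),mm["m00"]
    mc=np.argwhere(M)[:,::-1].mean(0)
    from scipy.optimize import fsolve
    s=fsolve(lambda p:ren(p)[0]-mc,[x,y]);return np.round(s,1),int(M.sum()),round(ren(s)[1])
if __name__=="__main__":
    ims={c:grab_frame(c) for c in("top","scene")}
    for c in ims:
        for k,x,y,z in (("jbung",652.5,-172.7,206),("thermo",393,420,116)):
            try: print(c,k,*cen(c,ims[c],k,x,y,z,12))
            except Exception as e: print(c,k,e)
E
python3 l2.py
```

```text
time_s: 42.72
ee_pos: [529.7, 100.1, 324.0]
ee_rot: [180.0, 0.0, 90.0]
force: [-0.2, -0.3, -0.8]
gripper_width: 54.7
gripper_force: 0.0
top jbung [ 651.  -169.6] 121 129
top thermo [392.6 424.1] 88 126
scene jbung [ 653.2 -168.1] 291 189
scene thermo [390.3 419.7] 201 280
```

```bash
python3 - <<'E'
from h import *
L=[]
for c in("top","scene"):
    im=grab_frame(c);u=proj(c,[[392.5,420.5,116]])[0].astype(int);x,y=u-18;k=11
    o=cv2.resize(im[y:y+36,x:x+36],None,fx=k,fy=k,interpolation=cv2.INTER_CUBIC)
    for z in(110,122):
        q=((proj(c,ring(392.5,420.5,20,z))-[x,y]+.5)*k-.5).round().astype(int);cv2.polylines(o,[q],True,(0,255,0),1)
    L.append(o)
    print(c,proj(c,[[397.5,420.5,116],[392.5,425.5,116]])-proj(c,[[392.5,420.5,116]]))
cv2.imwrite("pics/th.png",np.hstack(L))
E
```

```text
top [[ 0.0294137  -1.50402908]
 [-1.49604095  0.01827668]]
scene [[-1.53365808  1.09940946]
 [ 1.70989576  1.6806002 ]]
```

View pics/th.png

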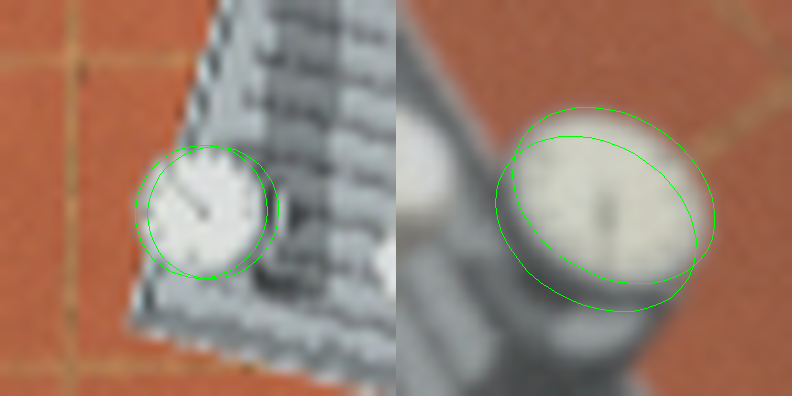

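```bash
python3 -m crank '-0.2 53.3 -22.9 0 0 0 0; -0.2 53.3 -22.9 0 0 0 0; -0.2 53.3 -22.9 0 0 0 0; -0.2 53.3 -22.9 0 0 0 0; -0.2 53.3 -22.9 0 0 0 0; -0.2 53.3 -22.9 0 0 0 0; -0.2 0 0 50 0 0 0; -0.2 0 0 50 0 0 0; -0.2 0 0 50 0 0 0; -0.2 0 0 0 0 0 0'; python3 -m crank '-0.2 0 0 0 0 0 0; -0.2 0 0 0 0 0 0; -0.2 0 0 0 0 0 0; -0.2 0 0 0 0 0 0'
```

```text
time_s: 44.18
ee_pos: [391.2, 417.8, 170.3]
ee_rot: [-179.6, 0.4, 89.9]
force: [-0.3, -0.2, 0.1]
gripper_width: 54.8
gripper_force: 0.0
time_s: 44.68
ee_pos: [392.5, 420.4, 175.0]
ee_rot: [179.9, -0.1, 90.0]
force: [0.5, -0.5, 0.0]
gripper_width: 54.6
gripper_force: 0.0
```

```bash
python3 -m crank '-0.2 -0.7 0 30 0 0 0; -0.2 0 0 25 0 0 0; -0.2 0 0 14 0 0 0; -0.2 0 0 0 0 0 0; -0.2 0 0 0 0 0 0; -0.2 0 0 0 0 0 0; 0.3 0 0 0 0 0 0; 0.3 0 0 0 0 0 0; 0.3 0 0 0 0 0 0; 0.3 0 0 0 0 0 0' 25;  python3 -m crank '0.3 0 0 -10 0 0 0; 0.3 0 0 -30 0 0 0; 0.3 0 0 -40 0 0 0; 0.3 0 0 -50 0 0 0; 0.3 0 0 -50 0 0 0; 0.3 0 0 -50 0 0 0; 0.3 0 0 0 0 0 0; 0.3 0 0 0 0 0 0'
```

```text
time_s: 45.92
ee_pos: [392.7, 419.8, 105.5]
ee_rot: [179.9, -0.1, 90.0]
force: [0.2, -0.5, 2.4]
gripper_width: 39.3
gripper_force: 25.0
time_s: 46.92
ee_pos: [391.5, 419.0, 334.3]
ee_rot: [-179.9, 0.1, 90.0]
force: [0.3, -0.2, -1.5]
gripper_width: 39.3
gripper_force: 25.0
```

```bash
python3 -m crank '0.3 -53.9 23.6 0 0 0 0; 0.3 -53.9 23.6 0 0 0 0; 0.3 -53.9 23.6 0 0 0 0; 0.3 -53.9 23.6 0 0 0 0; 0.3 -53.9 23.6 0 0 0 0; 0.3 -53.9 23.6 0 0 0 0; 0.3 0 0 0 0 0 0; 0.3 0 0 0 0 0 0'; python3 l2.py; python3 -m crank '0.3 -53.9 23.6 0 0 0 0; 0.3 -53.9 23.6 0 0 0 0; 0.3 -53.9 23.6 0 0 0 0; 0.3 -53.9 23.6 0 0 0 0; 0.3 -53.9 23.6 0 0 0 0;0.3 0 0 0 0 0 0;0.3 0 0 0 0 0 0;0.3 0 0 0 0 0 0;0.3 0 0 0 0 0 0;0.3 0 0 0 0 0 0'
python3 - <<'E'
from h import *
im=grab_frame("scene")
cv2.imwrite("pics/th2.png",cv2.resize(im[70:190,125:245],(600,600),interpolation=cv2.INTER_CUBIC))
print((proj("scene",[[652.7,-172.8,217],[652.7,-172.8,239],[652.7,-172.8,351]])-[125,70]+.5)*5-.5)
E
```

```text
time_s: 47.92
ee_pos: [533.0, 96.3, 333.5]
ee_rot: [-179.8, -0.0, 90.0]
force: [0.4, 0.9, -0.3]
gripper_width: 39.4
gripper_force: 25.0
top jbung [ 651.  -169.6] 121 129
top thermo [380.4 438. ] 2 126
scene jbung [ 652.9 -168.8] 295 188
scene thermo [393.1 429.1] 23 286
time_s: 49.28
ee_pos: [651.6, -172.6, 335.5]
ee_rot: [180.0, 0.0, 90.1]
force: [0.2, -0.0, -1.0]
gripper_width: 38.9
gripper_force: 25.0
[[298.01379695 343.52910677]
 [291.22521439 311.54376826]
 [252.69055183 129.9824166 ]]
```

View pics/th2.png

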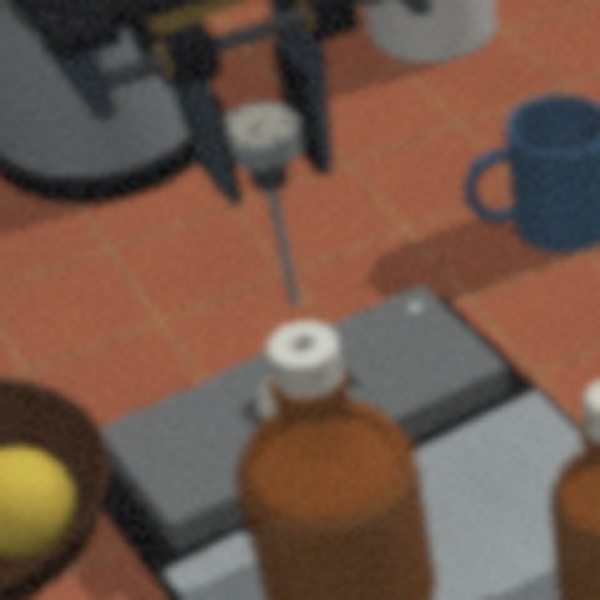

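```bash
python3 -m crank '0.3 0.6 -0.3 15 0 0 0; 0.3 0 0 10 0 0 0; 0.3 0 0 6 0 0 0; 0.3 0 0 0 0 0 0; 0.3 0 0 0 0 0 0; 0.3 0 0 6 0 0 0;  0.3 0 0 6 0 0 0; 0.3 0 0 0 0 0 0; 0.3 0 0 0 0 0 0'
```

```text
time_s: 50.45
ee_pos: [651.5, -172.9, 292.0]
ee_rot: [180.0, -0.0, 90.0]
force: [0.1, 0.6, -0.6]
gripper_width: 39.3
gripper_force: 25.0
```

```bash
python3 -m crank '0.3 0 0 10 0 0 0; 0.3 0 0 10 0 0 0; 0.3 0 0 10 0 0 0; 0.3 0 0 10 0 0 0; 0.3 0 0 10 0 0 0; 0.3 0 0 0 0 0 0; 0.3 0 0 0 0 0 0'; python3 -m crank '0.3 0 0 5 0 0 0; 0.3 0 0 3 0 0 0; 0.3 0 0 0 0 0 0; 0.3 0 0 0 0 0 0'; python3 -m crank '0.3 0 0 2 0 0 0; 0.3 0 0 0 0 0 0; 0.3 0 0 0 0 0 0'
```

```text
time_s: 51.32
ee_pos: [651.6, -173.0, 242.3]
ee_rot: [180.0, 0.0, 90.0]
force: [0.8, 0.5, -0.9]
gripper_width: 39.3
gripper_force: 25.0
time_s: 51.82
ee_pos: [651.5, -172.8, 234.1]
ee_rot: [180.0, -0.0, 90.0]
force: [-0.4, 0.0, -0.4]
gripper_width: 39.0
gripper_force: 25.0
time_s: 52.2
ee_pos: [651.7, -172.9, 232.5]
ee_rot: [179.9, 0.0, 90.0]
force: [0.2, 0.0, 2.9]
gripper_width: 39.3
gripper_force: 25.0
```

```bash
python3 -m crank '0.3 0 0 0 0 0 0; 0 0 0 0 0 0 0; -0.2 0 0 0 0 0 0; -0.2 0 0 0 0 0 0; -0.2 0 0 -25 0 0 0; -0.2 0 0 -25 0 0 0; 1 0 0 0 0 0 0; 1 0 0 0 0 0 0; 1 0 0 0 0 0 0; 1 0 0 0 0 0 0'; python3 -m crank '1 0 0 10 0 0 0; 1 0 0 9 0 0 0; 1 0 0 4 0 0 0; 1 0 0 0 0 0 0; 1 0 0 0 0 0 0; 1 0 0 2 0 0 0; 1 0 0 0 0 0 0; 1 0 0 0 0 0 0';
python3 - <<'E'
from h import *
a=cv2.imread("pics/top0.png")
cm=CM["top"]
def back(u,z):
    R,t,K=cm["R"],cm["t"],cm["K"];C=-R.T@t;d=R.T@np.linalg.inv(K)@[u[0],u[1],1];return C+d*(z-C[2])/d[2]
# steel plate outline: fit via head (z=43) dark/bright edges; use line fits on plate boundary
g=a.astype(int)
pl=((np.abs(g[...,0]-g[...,2])<25)&(g.min(2)>95)).astype(np.uint8)
n,l,s,ct=cv2.connectedComponentsWithStats(pl);
for i in range(1,n):
    x,y,w,h,A=s[i]
    if A>1500 and 190<x<370 and 100<y<210:
        c=cv2.findContours((l==i).astype(np.uint8),0,1)[0][0];r=cv2.minAreaRect(c);b=cv2.boxPoints(r);print(A,[np.round(back(p,20 if x<300 else 43)[:2]).tolist() for p in b])
print([np.round(back(p,66)[:2],1).tolist() for p in [(342,155)]])
print(a[150:162,334:352].min(2))
E
```

```text
time_s: 53.45
ee_pos: [651.2, -172.8, 281.0]
ee_rot: [-179.9, -0.0, 90.0]
force: [0.2, -0.1, 0.6]
gripper_width: 17.4
gripper_force: 0.0
time_s: 54.45
ee_pos: [652.1, -172.7, 260.1]
ee_rot: [179.7, 0.0, 90.0]
force: [-0.9, 1.4, 12.3]
gripper_width: 0.6
gripper_force: 5.6
6534 [[717.0, 159.0], [745.0, -251.0], [464.0, -265.0], [436.0, 137.0]]
2035 [[726.0, -260.0], [735.0, -369.0], [487.0, -383.0], [478.0, -276.0]]
[[606.4, -319.4]]
[[123 122 123 107  87 139 133 125 126 143 142 117 124 123 124 121 125 125]
 [122 120 124 102  89 135 163 184 170 170 182 153 132 122 125 123 125 125]
 [126 121 124 109  89 123 178 202 153 174 198 179 139 124 125 123 124 125]
 [123 124 123 117  91 121 189 216 189 219 213 191 141 122 128 121 120 123]
 [123 125 125 123  88 100 190 220 220 220 209 209 159 123 125 112 108 103]
 [109 123 122 124  88  76 176 199 208 221 176 207 183 123 122  85  67  85]
 [ 71 115 126 122  96  84 179 167 192 221 191 193 185 123 125 110 106 126]
 [ 95 105 123 121  98  94 185 221 222 221 221 220 155 125 127 121 124 122]
 [124 121 124 125 103  90 202 206 198 190 209 208 166 124 123 123 123 127]
 [125 124 124 123 110  89 185 194 170 147 194 194 171 126 123 122 122 123]
 [125 125 123 124 108  88 133 222 220 221 197 220 166 128 122 122 125 123]
 [124 122 125 124 113  87 153 208 211 220 100 219 165 123 121 127 125 124]]
```

```bash
python3 -m crank '1 0 0 -50 0 0 0; 0 0 0 0 0 0 10.7; 0 0 0 0 0 0 10.7; 0 0 0 0 0 0 10.7; 0 0 0 0 0 0 10.7; 0 0 0 0 0 0 10.7; 0 0 0 0 0 0 10.7; 0 0 0 0 0 0 10.7; 0 0 0 0 0 0 10.7; 0 0 0 0 0 0 0.4'; python3 -m crank '0 -18.3 48.5 0 0 0 0; 0 -18.3 48.5 0 0 0 0; 0 -18.3 48.5 0 0 0 0; 0 0 0 50 0 0 0; 0 0 0 50 0 0 0; 0 0 0 50 0 0 0; 0 0 0 40 0 0 0; 0 0 0 0 0 0 0; 0 0 0 0 0 0 0; 0 0 0 0 0 0 0'
```

```text
time_s: 55.7
ee_pos: [651.3, -172.8, 306.4]
ee_rot: [-180.0, 0.0, 4.1]
force: [0.0, 0.1, 0.5]
gripper_width: 45.4
gripper_force: 0.0
time_s: 56.95
ee_pos: [608.1, -322.5, 119.6]
ee_rot: [179.9, -0.2, 4.0]
force: [-0.7, -0.4, 0.7]
gripper_width: 45.2
gripper_force: 0.0
```

```bash
python3 -m crank '0.1 0.4 0 40 0 0 0; 0.1 0 0 14.5 0 0 0; 0.1 0 0 0 0 0 0; 0.1 0 0 0 0 0 0; 0.1 4.54 0 0.36 0 -9 0; 0.1 4.54 0 0.36 0 -9 0; 0.1 0 0 0 0 0 0; 0.1 0 0 0 0 0 0'
```

```text
time_s: 57.95
ee_pos: [616.0, -321.3, 61.8]
ee_rot: [180.0, 17.9, 4.0]
force: [-0.3, 0.8, -0.3]
gripper_width: 41.2
gripper_force: 0.0
```

```bash
python3 -m crank '0.8 0 0 0 0 0 0; 0.8 0 0 0 0 0 0; 0.8 0 0 0 0 0 0; 0.8 -4.54 0 0.36 0 9 0; 0.8 -4.54 0 0.36 0 9 0; 0.8 -4.54 0 0.36 0 9 0; 0.8 -4.54 0 0.36 0 9 0; 0.8 0 0 0 0 0 0; 0.8 0 0 0 0 0 0' 8
python3 - <<'E'
from h import *
im=grab_frame("scene");u=proj("scene",[[608.5,-322,60]])[0];print(u)
x,y=(u-[25,25]).astype(int)
cv2.imwrite("pics/wh.png",cv2.resize(im[y:y+50,x:x+50],(500,500),interpolation=cv2.INTER_CUBIC))
E
```

```text
time_s: 59.08
ee_pos: [596.1, -323.4, 60.8]
ee_rot: [180.0, -17.8, 4.0]
force: [-5.6, -3.0, 1.4]
gripper_width: 23.6
gripper_force: 8.0
[184.85245223 145.29751203]
```

View pics/wh.png

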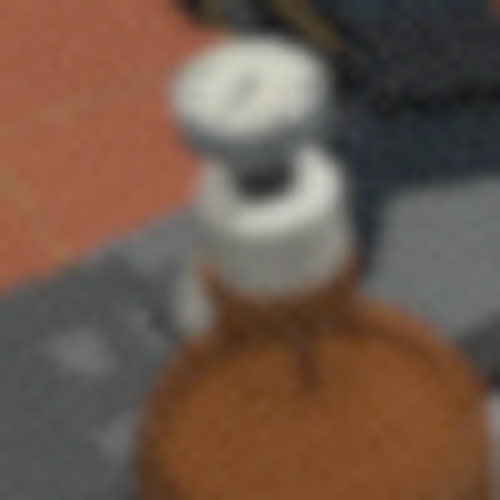

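```bash
python3 -m crank '0.1 0 0 0 0 0 0; 0.1 0 0 -2 0 0 0; 0.1 4.54 0 0.36 0 -9 0; 0.1 4.54 0 0.36 0 -9 0; 0.1 0 0 0 0 0 0; 0.1 0 0 0 0 0 0; 0.1 0 0 0 0 0 0; 0.1 0 0 0 0 0 0'
```

```text
time_s: 60.12
ee_pos: [605.5, -322.1, 64.6]
ee_rot: [-180.0, -0.0, 3.9]
force: [0.3, -0.3, 0.8]
gripper_width: 41.2
gripper_force: 0.0
```

```bash
python3 -m crank '0.1 3 0 0 0 0 0; 0.1 4.54 0 0.36 0 -9 0; 0.1 4.54 0 0.36 0 -9 0; 0.1 0 0 0 0 0 0;0.1 0 0 0 0 0 0;0.1 0 0 0 0 0 0; 0.8 0 0 0 0 0 0; 0.8 0 0 0 0 0 0; 0.8 0 0 0 0 0 0'; python3 -m crank '0.8 -4.54 0 0.36 0 9 0; 0.8 -4.54 0 0.36 0 9 0; 0.8 -4.54 0 0.36 0 9 0; 0.8 -4.54 0 0.36 0 9 0; 0.8 0 0 0 0 0 0; 0.8 0 0 0 0 0 0;0.8 0 0 0 0 0 0'
```

```text
time_s: 61.25
ee_pos: [618.3, -321.9, 63.8]
ee_rot: [179.9, 18.0, 3.9]
force: [-1.2, -3.1, 3.1]
gripper_width: 23.9
gripper_force: 8.0
time_s: 62.12
ee_pos: [600.6, -323.1, 63.6]
ee_rot: [179.9, -17.9, 4.1]
force: [-5.2, -2.2, 5.6]
gripper_width: 24.1
gripper_force: 8.0
```

```bash
python3 -m crank '0.1 0 0 0 0 0 0; 0.1 0 0 0 0 0 0; 0.1 4.54 0 0.36 0 -9 0; 0.1 4.54 0 0.36 0 -9 0;0.1 4.54 0 0.36 0 -9 0; 0.1 4.54 0 0.36 0 -9 0; 0.1 0 0 0 0 0 0; 0.8 0 0 -0.5 0 0 0; 0.8 0 0 0 0 0 0; 0.8 0 0 0 0 0 0'; python3 -m crank '0.8 -4.54 0 0.36 0 9 0; 0.8 -4.54 0 0.36 0 9 0; 0.8 -4.54 0 0.36 0 9 0; 0.8 -4.54 0 0.36 0 9 0; 0.8 0 0 0 0 0 0; 0.8 0 0 0 0 0 0;0.1 0 0 0 0 0 0; 0.1 0 0 0 0 0 0'; python3 -m crank '0.1 4.54 0 0.36 0 -9 0; 0.1 4.54 0 0.36 0 -9 0;0.1 4.54 0 0.36 0 -9 0; 0.1 4.54 0 0.36 0 -9 0; 0.1 0 0 0 0 0 0; 0.1 0 0 0 0 0 0'
```

```text
time_s: 63.38
ee_pos: [617.8, -322.0, 64.5]
ee_rot: [179.9, 17.9, 3.9]
force: [0.2, -1.6, -0.5]
gripper_width: 24.4
gripper_force: 8.0
time_s: 64.38
ee_pos: [601.3, -321.9, 63.4]
ee_rot: [-180.0, -18.0, 4.0]
force: [-0.3, 0.6, 0.5]
gripper_width: 40.1
gripper_force: 0.0
time_s: 65.12
ee_pos: [618.1, -320.7, 62.9]
ee_rot: [-180.0, 18.0, 4.0]
force: [-0.7, 0.5, 0.6]
gripper_width: 41.3
gripper_force: 0.0
```

```bash
python3 -m crank '0.8 0 0 -0.5 0 0 0; 0.8 0 0 0 0 0 0; 0.8 0 0 0 0 0 0; 0.8 -4.54 0 0.36 0 9 0; 0.8 -4.54 0 0.36 0 9 0; 0.8 -4.54 0 0.36 0 9 0; 0.8 -4.54 0 0.36 0 9 0; 0.8 0 0 0 0 0 0; 0.8 0 0 0 0 0 0'; python3 -c "
from workcell import env;print(env.state()['torque'])";  python3 -m crank '0.1 0 0 0 0 0 0; 0.1 0 0 0 0 0 0; 0.1 0 0 0 0 0 0; 0.8 0 0 0 0 0 0;0.8 0 0 0 0 0 0;0.8 0 0 0 0 0 0' 20
```

```text
time_s: 66.25
ee_pos: [600.2, -323.1, 64.9]
ee_rot: [179.9, -17.9, 4.0]
force: [-5.9, -3.2, 4.7]
gripper_width: 23.7
gripper_force: 8.0
[-0.50555112  1.0830299  -0.22399485]
time_s: 67.0
ee_pos: [601.2, -323.0, 63.8]
ee_rot: [179.9, -18.0, 4.0]
force: [0.7, -2.9, -1.9]
gripper_width: 24.0
gripper_force: 20.0
```

```bash
python3 -m crank '0.8 4.34 0 0.33 0 -8.6 0; 0.8 4.34 0 0.33 0 -8.6 0; 0.8 4.34 0 0.33 0 -8.6 0; 0.8 4.34 0 0.33 0 -8.6 0; 0.8 0 0 0 0 0 0; 0.8 0 0 0 0 0 0; 0.8 0 0 0 0 0 0'; python3 -m crank '0.1 0 0 0 0 0 0; 0.1 0 0 0 0 0 0; 0.1 -4.34 0 0.33 0 8.6 0; 0.1 -4.34 0 0.33 0 8.6 0; 0.1 -4.34 0 0.33 0 8.6 0; 0.1 -4.34 0 0.33 0 8.6 0; 0.1 0 0 0 0 0 0; 0.1 0 0 0 0 0 0;0.1 0 0 0 0 0 0'
```

```text
time_s: 67.88
ee_pos: [618.8, -321.9, 63.2]
ee_rot: [179.9, 16.2, 4.0]
force: [2.7, -4.2, -7.2]
gripper_width: 23.9
gripper_force: 20.0
time_s: 69.0
ee_pos: [603.0, -322.4, 64.6]
ee_rot: [179.9, -18.1, 4.1]
force: [0.6, -0.8, -0.6]
gripper_width: 41.2
gripper_force: 0.0
```

```bash
python3 -m crank '0.1 -1.5 0 0 0 0 0; 0.1 0 0 0 0 0 0;0.8 0 0 0 0 0 0;0.8 0 0 0 0 0 0;0.8 0 0 0 0 0 0; 0.8 0 0 0 0 0 0'; python3 -m crank '0.8 4.34 0 0.33 0 -8.6 0; 0.8 4.34 0 0.33 0 -8.6 0; 0.8 4.34 0 0.33 0 -8.6 0; 0.8 4.34 0 0.33 0 -8.6 0; 0.8 0 0 0 0 0 0; 0.8 0 0 0 0 0 0; 0.8 0 0 0 0 0 0'; python3 -m crank '0.1 0 0 0 0 0 0; 0.1 0 0 0 0 0 0; 0.1 0 0 0 0 0 0; 0.1 0 0 -30 0 0 0; 0.1 0 0 -40 0 8.2 0; 0.1 0 0 -60 0 8.2 0; 0.1 0 0 -60 0 0 0; 0.1 0 0 -60 0 0 0'
```

```text
time_s: 69.75
ee_pos: [599.7, -323.1, 63.4]
ee_rot: [179.9, -18.0, 4.0]
force: [1.3, -3.7, -2.7]
gripper_width: 23.8
gripper_force: 20.0
time_s: 70.62
ee_pos: [617.5, -322.0, 63.5]
ee_rot: [179.9, 16.2, 4.0]
force: [2.9, -4.1, -1.9]
gripper_width: 23.9
gripper_force: 20.0
time_s: 71.62
ee_pos: [643.9, -318.7, 312.7]
ee_rot: [-180.0, -0.0, 4.0]
force: [0.8, -0.3, 1.1]
gripper_width: 41.2
gripper_force: 0.0
```

```bash
python3 -m crank '0.1 -18.3 -57 0 0 0 0; 0.1 -18.3 -57 0 0 0 0; 0.1 -18.3 -57 0 0 0 0; 0.1 -18.3 -57 0 0 0 0; 0.1 -18.3 -57 0 0 0 0; 0.1 -18.3 -57 0 0 0 0; 0.1 -18.3 -57 0 0 0 0; 0.1 -18.3 -57 0 0 0 0; 0.1 -18.3 -57 0 0 0 0; 0.1 0 0 0 0 0 0'
python3 - <<'E'
from h import *
a=np.mean([grab_frame("top") for _ in range(12)],0).astype(np.uint8);b=grab_frame("scene")
z=lambda im,x,y,w,h,W:cv2.resize(im[y:y+h,x:x+w],(W,int(W*h/w)),interpolation=cv2.INTER_CUBIC)
w=z(a,325,135,34,38,300);s=z(b,150,110,170,150,480);t=z(a,205,115,160,90,480)
o=np.zeros((600,800,3),np.uint8);o[:w.shape[0],:300]=w
o[:s.shape[0],310:790]=s[:, :480]
h0=600-s.shape[0]
t2=z(a,205,115,160,90,300);o[340:340+t2.shape[0],:300]=t2
cv2.imwrite("pics/fin.png",o)
E
```

```text
time_s: 72.88
ee_pos: [442.8, 184.2, 310.4]
ee_rot: [-179.9, 0.0, 4.4]
force: [0.1, -0.6, 0.8]
gripper_width: 41.2
gripper_force: 0.0
```

View pics/fin.png

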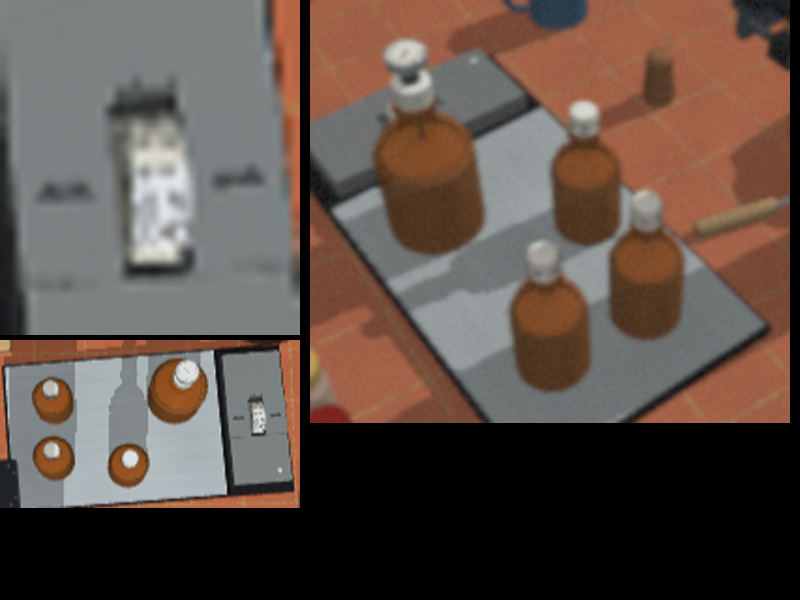

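```bash
python3 - <<'E'
from h import *
a=np.mean([grab_frame("top") for _ in range(12)],0).astype(np.float32)
w=a[143:168,336:350]
w=np.clip((w-90)*1.6,0,255).astype(np.uint8)
o=cv2.resize(w,None,fx=24,fy=24,interpolation=cv2.INTER_CUBIC)
# predicted rim positions for 0.4 rad steps from the top
ax=np.array([608.5,-322.5]);d=np.array([np.cos(.0716),np.sin(.0716)])
for k in range(-2,3):
    th=.4*k;p=[*(ax+d*30*np.sin(th)),36+30*np.cos(th)]
    u=(proj("top",[p])[0]-[336,143]+.5)*24;print(k,u)
    cv2.line(o,(0,int(u[1])),(25,int(u[1])),(0,0,255) if k==0 else (0,255,0),2)
cv2.imwrite("pics/wz.png",o)
E
```

```text
-2 [180.40341364 442.10116685]
-1 [182.08295285 367.66795537]
0 [176.66757736 285.52341794]
1 [165.04506363 209.32859615]
2 [149.17890335 151.64654279]
```

View pics/wz.png

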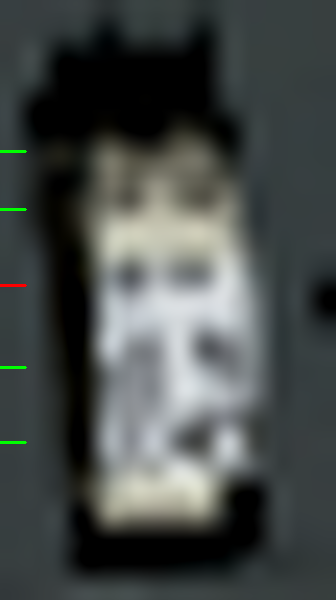

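```bash
python3 -c "
from workcell import env
print(env.job_done())"
```

```text
the job is handed in; nothing more can be done
None
```

I handed the job in at about 73 s: three bottles stoppered, the bung and thermometer pressed home in the jug, and the heat wheel set to 3, about 1.19 rad forward from the zero stop, with the 3-pip mark uppermost. One bottle was knocked aside mid-run, so I relocated it before stoppering; the verdict has not been shown to me.

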